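Snap the rolling pin into its spring clips

ROBOT

A 6-joint arm with a two-finger parallel gripper is mounted at the origin on the work surface. World frame = base frame: x ahead of the robot, y to its left, z up, the work surface at z = 0. Lengths are in m, angles in degrees, forces in N, time in s.
With the tool pointing down it reaches from about 0.35 to 0.875 m from the base axis. Payload 4.2 kg.
Tool frame: the origin (TCP) lies midway between the tips of the shut fingers; the grasp point (between the pads) lies 19 mm behind it; z points along the fingers, y is the line along which they close (so a half turn about z gives the same grasp; the last joint's range is limited). The gripper opens to 87 mm and grips with 3 to 60 N. Pads are 19 mm wide; open, the fingers measure 117 mm over their backs; the gripper's body (75 mm by 190 mm) begins 51 mm behind the grasp point.
Start: joints at [83.342, 22.042, 0.453, 0, -68.411, -14.817], TCP at [0.229, 0.582, 0.223] pointing down, gripper open.
Joint ranges: [-179.83, 179.83], [-69.29, 118.12], [-61.27, 80.66], [-181.25, 117.63], [-171.15, -9.14], [-177.46, 177.46]. Speed limits (degrees/s): [159.86, 159.86, 180, 180, 180, 180].

INTERFACE

Orientations are given as [roll, pitch, yaw] about the fixed x, y, z axes, in that order (R = Rz(yaw) Ry(pitch) Rx(roll)).
In Python, from workcell import env gives the robot as it stands. The module is installed in compiled form; this text tells all that it offers. Calls block until the motion is done:
- env.goto(position, orientation): joint-space move of the TCP to a pose.
- env.move_straight(position, rotation=None, rate=0.15, force_limit=None): straight line of the TCP; rotation=None keeps the orientation; rate is the mean speed in m/s. With force_limit (N) it stops when the force on the tool has changed by that much, and returns True; else False.
- env.set_joints(angles): joint-space move.
- env.gripper_to(opening, grasp_force=None): opening from 0.0 (shut) to 1.0 (fully open); grasp_force is the grip in N (None keeps the last); returns when the fingers have stopped.
- env.dwell(seconds).
- env.inverse_kinematics(position, orientation): joint angles nearest the present ones, or None.
- env.read_state(): the state.
- env.grab_frame(name): name is "side" or "top" or "wrist"; returns a dict with "image" (384x512x3 uint8, blue, green, red), "fx", "fy", "cx", "cy" (pixels), "position" and "orientation" of the camera in the world. Camera axes: x right, y up, looking along -z (the intrinsics and any distortion apply to the point x, -y, -z); pixel columns grow to the right and rows downward; lengths in m; the calibration is good to about 2 mm. A picture is of the moment at which its call begins. There is no depth.
A pose or a line that the arm cannot do raises env.Unreachable and nothing moves.
- env.close_job(): hands the job in; it is judged then, once.
Trained networks look in a picture, given as the dict that the camera call returned (one of the last four; its "shot" number tells which), for a name from the list of things; names that differ only in an ending like _2 or _b are one class to them, and where a whole thing is asked for, a point or a joint stands for the part that bears it (a point fixed in the world has none). Each returns a list of dicts, best first, with "score" (0 to 1); they miss things now and then, are a little off and sometimes report something else, mostly with a low value. They report only what shows in the picture. A call takes as long as a camera call.
- env.search_frame(picture, thing): "xyz" ([x, y, z] in m, in world coordinates, good to about 4 mm: the middle of the surface that is visible of it).
- env.trace(picture, thing): "mask" (384x512 bool, what is visible of it).
The state is a dict: "clock": time; "joint_positions": joint angles; "qvel": joint speeds; "joint_torque": joint torques, N m; "position": TCP position; "tool_rot": TCP orientation; "force": force on the tool from outside, world axes, zero at the start; "wrist_torque": the same for the moment, N m; "opening": opening from 0.0 (shut) to 1.0 (fully open); "finger_force": force on a finger pad.
Only numpy, scipy, OpenCV 4.12 (cv2) and the standard library are available. Lean on these libraries where they do the work, as an engineer would, in place of code of your own. Each camera call takes 0.05 s, during which the arm holds its last target. There are 200 camera calls.

TASK

The dough is rolled out: pick the big rolling pin up off the pink mat, lay its two handles in the mouths of the spring clips on the plywood kit board, and press each end down until it snaps in and sits fully home on the bottom of its clip; then let go. Press firmly but gently, easing off as soon as an end bottoms, and leave the tools and jar lying around where they are.

Things in the scene. Friction and masses are not known exactly. Their poses are not given: they have to be found in the camera images.
- pin: Big light-wood rolling pin, 310 mm long, about 0.27 to 0.53 kg. Barrel 44 mm in diameter, 180 mm long; at each end a round handle 28 mm in diameter, 65 mm long, its tip chamfered; both ends alike. Origin on the axis at mid length; x runs along the axis. It starts lying on the 2 mm mat (axis 24 mm above the table) and can roll.
- board: Plywood kit board, fixed, 170 x 400 x 18 mm, origin under its centre, y along its length, z up. Its two clips stand 244 mm apart along y, 30 mm off the centre line on the -x side. A thin dark dumpling pin (fixed, top 47 mm above the table) lies in a cradle 85 mm from the clip line on the +x side.
- post_a (a point): Middle of the top of the steel clamp sleeve (24 x 22 mm, top 38 mm above the table) at the board's +y end. Clip a stands centred above it on a stem that slides in the sleeve: a spring-steel U, 18 mm wide along y, with a flat bottom (clip_a_seat) and two sprung jaws (jaw_a0 on the +x side, jaw_a1) that flare outward at the top.
- post_b (a point): The same for clip b (clip_b_seat, jaw_b0, jaw_b1) at the board's -y end. The stems were clamped at any height: the bottom of each clip lies 4 to 26 mm above its post point, is not reported and differs between the clips, so find it by feel; the pin may end up to 6 degrees off level. Either handle may go in either clip.
- clip_mid (a point): Point half way between post_a and post_b, where the middle of the pin goes. A handle laid in a mouth rests on the jaw lips 7 to 15 mm above home (jaws are bent a little). Pressed with 4 to 13 N per end it spreads the lips, then the force drops as it snaps past them; home, its axis is 14 mm above the clip's bottom and the force climbs. It can stick half way. Over 25 N on a seated end is too much.
- spoon: White spoon lying on the table, 200 mm long; leave it.
- jar: Small glass jar with a metal cap, 64 mm wide, 85 mm tall; leave it.
- scraper: Dough scraper lying on the mat, 110 mm steel blade with wooden grip; leave it.
- cutter: Steel ring cutter, 72 mm wide, 30 mm high, on the table; leave it.

How it is judged (in metres and radians):
On the way:
1. the rolling pin is lifted clear of the mat (height (world z) of pin above 0.055 m), for 0.2 s.
At the end, for the whole second after the job is handed in: The pin has snapped into both clips: each handle bears on the bottom of its clip (more than 0.3 N on clip_a_seat and on clip_b_seat), one handle in each clip, and the pin is at rest and let go (contact force between pin and clip_a_seat above 0.3 N and contact force between pin and clip_b_seat above 0.3 N and linear speed of pin below 0.02 m/s and angular speed of pin below 0.1 rad/s); the robot touches nothing.
It fails at once if the pin is pressed on the bottom of a clip with more than 45 N in all (the jaws' own pull of up to about 17 N included), or on a single jaw with more than 30 N (contact force between pin and clip_a_seat above 45 N or contact force between pin and clip_b_seat above 45 N or contact force between pin and jaw_a0 above 30 N or contact force between pin and jaw_a1 above 30 N or contact force between pin and jaw_b0 above 30 N or contact force between pin and jaw_b1 above 30 N).
It fails at once if the spoon, jar, scraper or cutter is pushed more than 30 mm away (distance of any of spoon, jar, scraper, cutter from where it was at the start of the episode above 0.03 m).
It also fails if it takes over 58 s, if anything falls off the work surface, if the arm or the gripper's body presses on something with over 40 N, if the wrist force passes 120 N, or if a joint passes its speed limit or range.

## Working session

There is one attempt and no reset: what is moved stays moved. The work goes in short steps, each a Python script; the robot and the scene stay as the last script left them, time stands still between calls to the robot, and variables do not carry over. Pictures are saved under pics/ and viewed, at most 10 in all, crops included, and the job is handed in when it is done.

```bash
mkdir -p pics
python3 - <<'E'
from workcell import env
import cv2,numpy as np
s=env.read_state();print(s['clock'],s['position'],s['tool_rot'],s['force'])
for n in("top","side"):
    p=env.grab_frame(n);cv2.imwrite(f"pics/{n}0.png",p["image"])
    print(n,p['fx'],p['fy'],p['cx'],p['cy'],p['position'],p['orientation'],[k for k in p])
    for t in("pin","board","post_a","post_b","clip_mid","spoon","jar","scraper","cutter"):
        try:r=env.search_frame(p,t);print(t,[(np.round(d['xyz'],4).tolist(),round(d['score'],2)) for d in r[:3]])
        except Exception as e:print(t,e)
        if t in('pin','board'):
            for d in env.trace(p,t)[:1]:
                m=d['mask'];c=cv2.minAreaRect(np.argwhere(m)[:,::-1].astype(np.float32));print(' mask',round(d['score'],2),m.sum(),c)
E
```

```text
0.0 [0.22856091 0.58106951 0.22147314] [ 1.79878933e+02 -3.13933229e-03 -2.14861466e+01] [ 0.18826019 -0.77608931 -0.05064413]
top 387.30132391558834 387.30132391558834 256.4028250702864 193.96734059888888 [0.36931182 0.10646987 1.00977631] [  8.44382978   1.1480262  -90.15285276] ['image', 'fx', 'fy', 'cx', 'cy', 'position', 'orientation', 'shot']
pin [([0.4708, 0.283, 0.0407], 0.67)]
 mask 0.82 1601 ((192.86856079101562, 209.35824584960938), (119.03746032714844, 16.5848331451416), 68.96248626708984)
board [([0.623, -0.0951, 0.018], 0.6)]
 mask 0.56 9452 ((342.293212890625, 151.94009399414062), (154.63214111328125, 64.31184387207031), 4.844000816345215)
post_a [([0.6235, -0.0973, 0.0199], 0.77)]
post_b [([0.6235, -0.0973, 0.0199], 0.77)]
clip_mid [([0.6263, -0.095, 0.0215], 0.57)]
spoon [([0.3905, -0.0101, 0.0147], 0.64)]
jar [([0.392, -0.2089, 0.0882], 0.83)]
scraper [([0.4483, 0.4911, 0.0092], 0.79)]
cutter []
side 371.5899608640287 371.5899608640287 256.7937711209699 190.91490958136967 [ 0.0778472  -0.60286122  0.78580091] [ 49.8210628   -0.66870234 -30.48131456] ['image', 'fx', 'fy', 'cx', 'cy', 'position', 'orientation', 'shot']
pin [([0.4555, 0.2777, 0.0335], 0.71), ([0.6128, -0.1372, 0.0151], 0.27)]
 mask 0.78 875 ((218.12954711914062, 177.50067138671875), (14.015356063842773, 79.6103286743164), 53.426971435546875)
board [([0.6092, -0.1416, 0.022], 0.88)]
 mask 0.56 6807 ((332.1490478515625, 245.5717010498047), (147.00082397460938, 60.38520812988281), 47.48955535888672)
post_a [([0.6138, -0.1403, 0.0135], 0.64)]
post_b [([0.6138, -0.1403, 0.0135], 0.64)]
clip_mid [([0.6174, -0.1411, 0.0142], 0.72)]
spoon [([0.3891, -0.0465, 0.0164], 0.88)]
jar [([0.3765, -0.2358, 0.0719], 0.94), ([0.6127, -0.1395, 0.0214], 0.51)]
scraper [([0.4456, 0.491, 0.0102], 0.66)]
cutter [([0.4012, 0.1142, 0.0169], 0.79)]
```

View pics/top0.png

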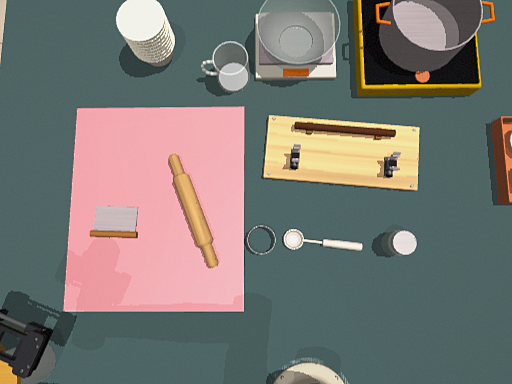

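View pics/side0.png

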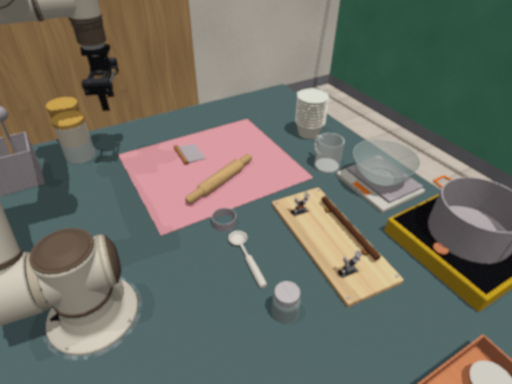

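The top view shows the pin from (175,157) to (212,265). The clips are at about (295,157) for a and (390,165) for b, and the board corners are at (268,116), (419,127), (416,190) and (263,179). The side view agrees with this, and the jar, spoon and cutter lie on the −x side of the board.

```bash
cat > h.py <<'E'
from workcell import env
import cv2,numpy as np
from scipy.spatial.transform import Rotation as R
def world(p,uv,z):
    uv=np.atleast_2d(uv).astype(float)
    d=np.c_[(uv[:,0]-p['cx'])/p['fx'],-(uv[:,1]-p['cy'])/p['fy'],-np.ones(len(uv))]
    d=R.from_euler('xyz',p['orientation'],degrees=True).apply(d);c=np.array(p['position'])
    return c+d*((z-c[2])/d[:,2])[:,None]
def pix(p,X):
    q=R.from_euler('xyz',p['orientation'],degrees=True).inv().apply(np.atleast_2d(X)-p['position'])
    return np.c_[p['cx']+p['fx']*q[:,0]/-q[:,2],p['cy']-p['fy']*q[:,1]/-q[:,2]]
def axis(p,z):
    m=env.trace(p,'pin')[0]['mask'].astype(np.uint8)
    n,l,s,_=cv2.connectedComponentsWithStats(m);m=l==1+np.argmax(s[1:,4])
    W=world(p,np.argwhere(m)[:,::-1],z)[:,:2].astype(np.float32)
    (c,wh,a)=cv2.minAreaRect(W);vx,vy=cv2.fitLine(W,cv2.DIST_L2,0,.01,.01).ravel()[:2]
    return np.array(c),wh,np.degrees(np.arctan2(vy,vx)),W.mean(0)
E
python3 - <<'E'
from h import *
for n in("top","side"):
    p=env.grab_frame(n)
    print(n,axis(p,.026 if n=='top' else .026))
    if n=='top':
        print(world(p,[[268,116],[419,127],[416,190],[263,179]],.018)[:,:2])
        print(world(p,[[295,157],[390,165]],.045)[:,:2])
        cv2.imwrite('pics/topc.png',cv2.resize(p['image'][100:205,250:430],None,fx=4.4,fy=4.4,interpolation=cv2.INTER_CUBIC))
# wrist view from above board
o=[180,0,-90]
print(env.inverse_kinematics([.52,-.08,.30],o),env.inverse_kinematics([.52,-.08,.30],[180,0,90]))
E
```

```text
top (array([0.47895932, 0.28956032]), (0.31222766637802124, 0.04749562218785286), np.float32(21.537025), array([0.47513783, 0.28876913], dtype=float32))
[[ 0.72669676  0.09445046]
 [ 0.69256505 -0.30297287]
 [ 0.52462058 -0.28459888]
 [ 0.5559172   0.10866855]]
[[ 0.60734843  0.02673311]
 [ 0.58477257 -0.21273862]]
side (array([0.47720522, 0.29457432]), (0.3220040202140808, 0.06012032553553581), np.float32(22.741821), array([0.46921375, 0.291518  ], dtype=float32))
[  8.93586582   9.61540615  -5.65645238   0.         -74.72814147
  -8.93586582] [  8.93586582   9.61540615  -5.65645238   0.         -74.72814147
 171.06413418]
```

View pics/topc.png

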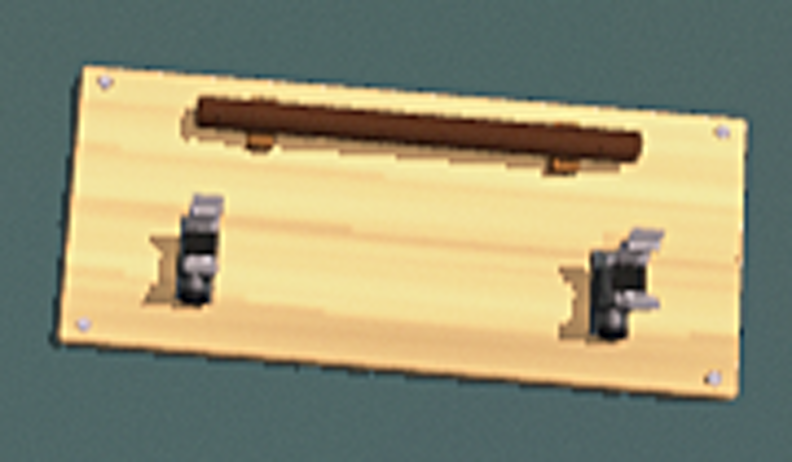

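Run:
```python
from h import *
env.goto([.56,-.094,.33],[180,0,-94.7])
p=env.grab_frame('wrist');cv2.imwrite('pics/w1.png',p['image'])
print(env.read_state()['clock'],p['position'],p['orientation'],p['fx'])
print(pix(p,[[.6051,.028,.038],[.585,-.2152,.038],[.5951,-.0936,.018]]))
for t in('post_a','jaw_a0','clip_a_seat'):
    try:
        for d in env.search_frame(p,t)[:4]:print(t,np.round(d['xyz'],4),round(d['score'],2))
        for d in env.trace(p,t)[:4]:print(t,np.argwhere(d['mask'])[:,::-1].mean(0),d['mask'].sum())
    except Exception as e:print(t,e)
```

```text
4.1333 [ 0.55381948 -0.17185556  0.49121564] [-1.66144252e+01 -1.19805339e-03  1.75388506e+02] 322.84205489069967
[[227.7643963  236.0308503 ]
 [224.33834199  64.47678012]
 [227.13559879 154.38975474]]
post_a [ 0.6271 -0.1368  0.0201] 0.77
post_a [204.80377003 127.75118444] 29761
jaw_a0 it knows: board, clip_mid, cutter, jar, pin, post, scraper, spoon
clip_a_seat it knows: board, clip_mid, cutter, jar, pin, post, scraper, spoon
```

View pics/w1.png

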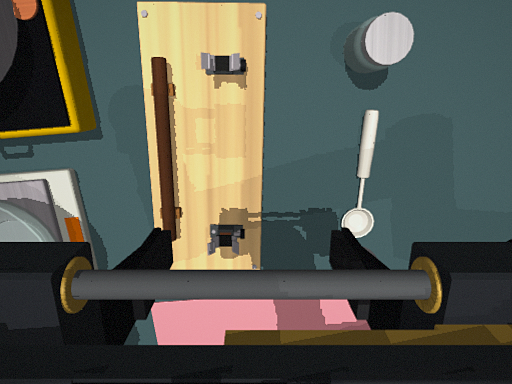

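The wrist view shows clip a at about (227,236) and clip b at about (224,63). My predicted post pixels are (228,236) and (224,64), so they agree. I'll zoom in to check the sideways position, then pick the pin.

Run:
```python
from h import *
p=env.grab_frame('wrist');im=p['image']
t=np.radians(-4.73);ex=np.array([np.cos(t),np.sin(t)]);ey=np.array([-np.sin(t),np.cos(t)]);m=np.array([.5951,-.0936])
b=cv2.resize(im[40:90,190:260],None,fx=8,fy=8,interpolation=cv2.INTER_CUBIC)
a=cv2.resize(im[212:262,190:260],None,fx=8,fy=8,interpolation=cv2.INTER_CUBIC)
for I,r0,s in((b,40,-1),(a,212,1)):
    for z,c in((.038,(0,0,255)),(.065,(0,255,0))):
        P=[np.r_[m+ey*s*.122+ex*k*.014,z] for k in(-1,0,1)]
        for u,v in pix(p,P):cv2.circle(I,(int((u-190)*8+4),int((v-r0)*8+4)),3,c,-1)
cv2.imwrite('pics/wc.png',np.hstack([b,a])[:, :1120][:, ::1] if 0 else cv2.resize(np.hstack([b,a]),(800,286)))
# board long edges by colour, rows 90..200
hsv=cv2.cvtColor(im,cv2.COLOR_BGR2HSV);mk=(hsv[...,2]>150)&(hsv[...,1]>60)&(abs(hsv[...,0].astype(int)-20)<10)
L,Rr=[],[]
for r in list(range(30,50))+list(range(85,200,5)):
    x=np.where(mk[r,100:300])[0]+100
    L.append((x.min()-.5,r));Rr.append((x.max()+.5,r))
for n,E in(('+x',L),('-x',Rr)):
    W=world(p,E,.018)[:,:2]-m; print(n,np.round(np.median(W@ex),4),np.round(np.polyfit(W@ey,W@ex,1),4))
c=np.where(mk[:60,200])[0];print('top row',c.min() if len(c) else None, world(p,[[200,c.min()-.5]],.018)[:,:2]-m, (world(p,[[200,c.min()-.5]],.018)[:,:2]-m)@ey)
```

```text
+x 0.1157 [0.0108 0.1168]
-x -0.0527 [ 0.0107 -0.0513]
top row 3 [[ 0.0150101  -0.20101451]] [-0.19909219]
```

View pics/wc.png

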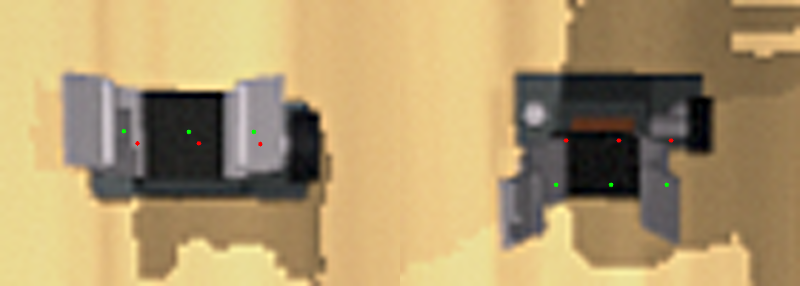

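Run:
```python
from h import *
o=[180,0,-158.3]
env.gripper_to(1.0)
env.goto([.478,.291,.11],o)
print(env.move_straight([.478,.291,.0065],rate=.12,force_limit=15))
env.gripper_to(0.0,25)
s=env.read_state();print(s['clock'],s['opening']*87,s['finger_force'],s['position'],s['force'])
env.move_straight([.478,.291,.16],rate=.15)
s=env.read_state();print(s['clock'],s['opening']*87,s['finger_force'],s['force'],s['wrist_torque'])
for n in('top','side'):
    p=env.grab_frame(n);print(axis(p,s['position'][2]+.019))
    cv2.imwrite(f'pics/{n}g.png',p['image'])
```

```text
False
7.9667 43.47231705622411 24.99987155199051 [0.47798187 0.29106502 0.0065052 ] [ 0.39796472  0.18848519 -0.44664216]
9.1417 43.237252091460476 24.999286830425262 [ 0.13509431  0.61222416 -4.35444605] [ 0.11268143 -0.14227028 -0.04846311]
(array([0.39672363, 0.25637555]), (0.13649803400039673, 0.04495415836572647), np.float32(21.68747), array([0.40303198, 0.25968274], dtype=float32))
(array([0.4163515 , 0.27080479]), (0.1910216361284256, 0.0663832426071167), np.float32(26.668272), array([0.41559115, 0.27117914], dtype=float32))
```

View pics/sideg.png

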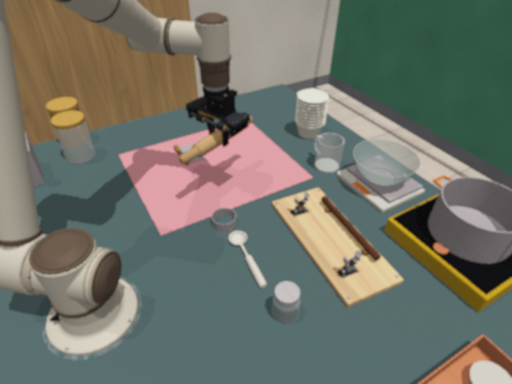

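The pin is held at its middle. The far tip measured in the top view is at (.333,.231), and I expected (.334,.234). Next I'll lay it into the mouths.

Run:
```python
from h import *
o=[180,0,-95.1];m=[.5966,-.0937]
env.goto([*m,.14],o)
env.move_straight([*m,.10],rate=.08);env.dwell(.2)
s=env.read_state();f0=s['force'];t0=s['wrist_torque'];print(s['clock'],f0,t0)
for lim in(1.5,4,):
    hit=env.move_straight([*m,.03],rate=.02,force_limit=lim)
    s=env.read_state();print(hit,s['clock'],s['position'],s['force']-f0,s['wrist_torque']-t0)
p=env.grab_frame('side');cv2.imwrite('pics/s2.png',cv2.resize(p['image'][150:310,230:430],None,fx=3,fy=3,interpolation=cv2.INTER_CUBIC))
p=env.grab_frame('wrist');cv2.imwrite('pics/w2.png',p['image'])
```

```text
11.8 [-0.15820846 -0.20768022 -4.30939056] [0.09123062 0.01959187 0.01938803]
True 13.6333 [ 0.59720205 -0.09370776  0.06491312] [2.45136207 0.24478277 4.53519301] [-0.13877425 -0.6177248   0.08171282]
True 13.9083 [ 0.5972373  -0.09371559  0.06483565] [-0.28835137  0.90149772  7.9386805 ] [ 0.10354594  0.13613595 -0.02157364]
```

View pics/s2.png

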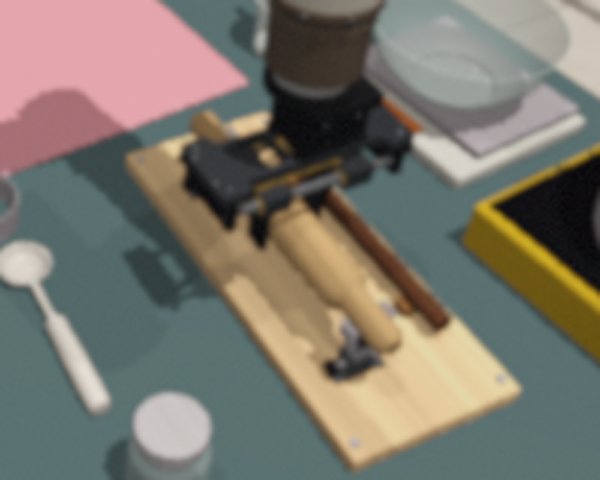

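The side view shows the pin's b-end handle lying between the jaws of clip b, next to the −x jaw at (345,335). The upward force is 8 N and the moment is near zero, so both ends bear. I'll release and check.

Run:
```python
from h import *
o=[180,0,-95.1];m=[.5966,-.0937]
env.gripper_to(.8)
env.dwell(.2)
env.move_straight([*m,.16],rate=.15)
s=env.read_state();print(s['clock'],s['force'])
env.gripper_to(0.0)
for n in('top','side'):
    p=env.grab_frame(n);a=axis(p,.085);print(n,a)
    cv2.imwrite(f'pics/{n}3.png',cv2.resize(p['image'][100:205,250:430] if n=='top' else p['image'][150:310,230:430],None,fx=3,fy=3,interpolation=cv2.INTER_CUBIC))
i=cv2.imread('pics/top3.png');j=cv2.imread('pics/side3.png')
c=np.zeros((600,800,3),np.uint8);j=cv2.resize(j,(330,264));i=cv2.resize(i,(540,315));c[:315,:540]=i;c[330:594,:330]=j
cv2.imwrite('pics/c3.png',c)
p=env.grab_frame('wrist');cv2.imwrite('pics/w3.png',p['image'])
c[330:594,340:692]=cv2.resize(p['image'],(352,264));cv2.imwrite('pics/c3.png',c)
```

```text
15.75 [ 0.12935467 -0.22550712 -0.66952645]
top (array([ 0.59071624, -0.21309862]), (0.08018830418586731, 0.03985152393579483), np.float32(87.425575), array([ 0.58747894, -0.21042612], dtype=float32))
side (array([ 0.59644514, -0.09201518]), (0.3235098123550415, 0.051291774958372116), np.float32(84.51193), array([ 0.59415513, -0.10930565], dtype=float32))
```

View pics/c3.png

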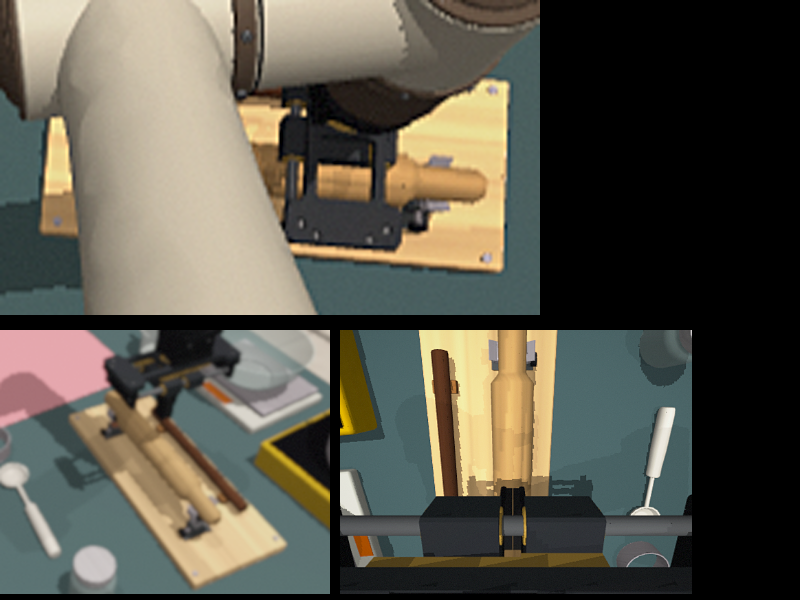

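The pin rests in both mouths, centred at (.596,−.092) from the side view. I'll press end a first, with shut fingers on the barrel 75 mm from the middle.

```bash
cat > press.py <<'E'
from h import *
import sys
t=np.radians(-5.1);ey=np.array([-np.sin(t),np.cos(t)]);m=np.array([.5966,-.0925])
def press(s,stop=20,z0=.13,d=.075):
    q=m+ey*s*d
    env.move_straight([*q,z0],rate=.15);env.dwell(.15)
    f0=env.read_state()['force'][2]
    hit=env.move_straight([*q,.075],rate=.03,force_limit=2)
    st=env.read_state();z=st['position'][2];zc=z;log=[];print('contact',hit,round(z*1e3,2),round(st['force'][2]-f0,1))
    if not hit:return
    F=st['force'][2]-f0;cmd=z
    while zc-z<.024 and len(log)<60 and F<stop-1:
        cmd=min(cmd,z)-.0007
        env.move_straight([*q,cmd],rate=.012,force_limit=max(1,stop-F))
        st=env.read_state();z=st['position'][2];F=st['force'][2]-f0;log.append((round(z*1e3,1),round(F,1)))
    print(log)
    env.move_straight([*q,z+.003],rate=.03)
    env.move_straight([*q,z0],rate=.15)
    print('clock',env.read_state()['clock'])
if __name__=='__main__':press(int(sys.argv[1]))
E
python3 press.py 1
```

```text
contact True 103.84 1.1
[(np.float64(103.7), np.float64(4.6)), (np.float64(103.5), np.float64(6.8)), (np.float64(103.1), np.float64(7.6)), (np.float64(102.7), np.float64(8.8)), (np.float64(102.2), np.float64(9.3)), (np.float64(101.7), np.float64(8.7)), (np.float64(101.0), np.float64(9.6)), (np.float64(100.3), np.float64(9.8)), (np.float64(99.4), np.float64(8.4)), (np.float64(98.3), np.float64(6.4)), (np.float64(96.4), np.float64(0.8)), (np.float64(95.3), np.float64(2.6)), (np.float64(95.2), np.float64(5.6)), (np.float64(95.1), np.float64(8.3)), (np.float64(95.0), np.float64(10.7)), (np.float64(94.9), np.float64(13.3)), (np.float64(94.8), np.float64(14.2)), (np.float64(94.7), np.float64(16.6)), (np.float64(94.6), np.float64(18.7)), (np.float64(94.5), np.float64(21.1))]
clock 24.9083
```

Clip a gave a clean snap: the force peaked at 9.8 N, dropped, then climbed stiffly after about 9 mm of travel. Now end b.

```bash
python3 press.py -1
```

```text
contact True 99.8 -0.8
[(np.float64(99.3), np.float64(3.5)), (np.float64(98.8), np.float64(5.0)), (np.float64(98.1), np.float64(4.1)), (np.float64(97.2), np.float64(3.8)), (np.float64(96.0), np.float64(2.7)), (np.float64(94.5), np.float64(-1.5)), (np.float64(93.4), np.float64(-0.1)), (np.float64(92.9), np.float64(0.3)), (np.float64(92.7), np.float64(4.7)), (np.float64(92.7), np.float64(7.6)), (np.float64(92.7), np.float64(10.5)), (np.float64(92.6), np.float64(12.8)), (np.float64(92.6), np.float64(14.9)), (np.float64(92.5), np.float64(17.5)), (np.float64(92.5), np.float64(20.2))]
clock 31.8167
```

Clip b snapped too. I'll recheck end a quickly, then retreat and look.

Run:
```python
from press import *
press(1,stop=15,z0=.115)
env.move_straight([*m,.28],rate=.2)
p=env.grab_frame('side');print(axis(p,.0715));cv2.imwrite('pics/s4.png',cv2.resize(p['image'][170:310,250:430],None,fx=4,fy=4,interpolation=cv2.INTER_CUBIC))
```

```text
contact True 92.71 3.6
[(np.float64(92.7), np.float64(4.5)), (np.float64(92.7), np.float64(8.7)), (np.float64(92.6), np.float64(10.8)), (np.float64(92.6), np.float64(13.9)), (np.float64(92.5), np.float64(15.8))]
clock 35.8167
(array([ 0.59860551, -0.09277633]), (0.3169730007648468, 0.051973290741443634), np.float32(83.91096), array([ 0.5971788 , -0.10493628], dtype=float32))
```

View pics/s4.png

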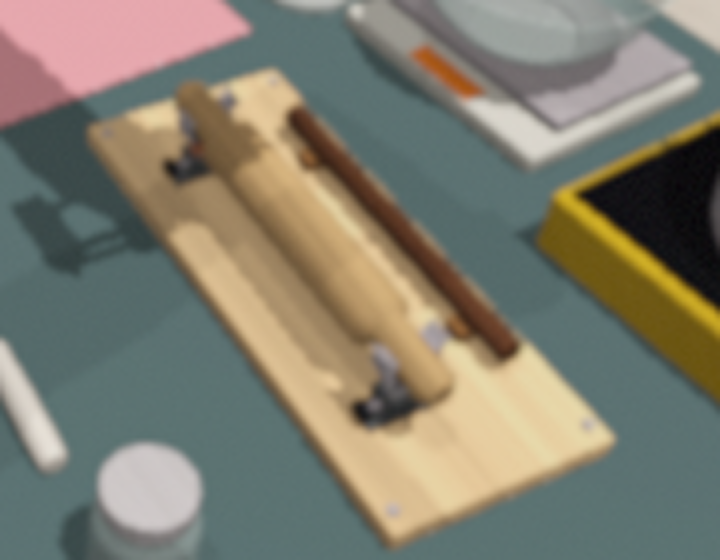

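The side view shows the pin seated between both pairs of jaws, at about (200,130) and (410,370), with the gripper clear. The recheck at a rose stiffly with no further travel; it sits 2 mm lower only because end b went down.

```bash
python3 -c "
from workcell import env
print(env.read_state()['force'],env.close_job())"
```

```text
the job is handed in; nothing more can be done
[ 0.1771953  -0.72269674  0.19858367] None
```

The rolling pin is snapped fully home in both clips and let go, pressed with no more than about 21 N at the tool, and the job was handed in about 37 s into the 58 s allowed; no verdict came back.

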